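# Snap the axle clip onto the copier's feed-roller shaft

## Task

Take the blue fork tool from its leaning rest and use its two prongs to push the orange split clip along the guide on the roller unit, under the cross bar, until it snaps fully home around the groove of the steel shaft. Do not touch the clip with the gripper. Then stand the fork back in its rest, let go, and leave the tea bottle, mug and tin where they are.

Things in the scene. Friction and masses are not known exactly. Their poses are not given: they have to be found in the camera images.
- unit: Grey feed-roller unit of a copier, on end, fixed. 150 x 130 mm base, black roller, flat top deck 85 mm above the desk spanning x -100 to +45, y -60 to +60 mm. Origin: on the desk under the shaft axis; z up; +x is the way to push the clip (away from the robot). On the deck two white guide rails along x, 5 mm high, 6 mm wide, 43 mm apart inside, from x -98 to -5 mm.
- groove (a point): On the shaft axis at deck level (unit x 0, y 0, z 85 mm). The steel shaft rises here: groove core 16 mm in diameter and 9 mm high from the deck, then a head 24 mm in diameter and 11 mm high.
- clip: Orange split clip, 7 mm thick, flat on the deck between the rails, loose. Origin: underside, centre of its eye; mouth to its +x, facing the shaft. Back bar 40 mm wide (y), x -22 to -9 mm; push on its rear face (x -22), one prong each side of the tail tab (6 mm wide, to x -28). Two sprung jaws reach to x +17 mm.
- clip_eye (a point): The clip's origin. Home when it coincides with groove, within about 1 mm. The jaws start to spread about 16 mm short of the shaft axis; pushing on slowly takes about 5 N (15 N is ample); about 5 mm short, the clip snaps home by itself.
- fork: Fork tool, loose, about 120 g, 140 mm long. Origin: midway between the prong tips, z up the handle. Two round-ended steel prongs 5 mm thick, centres at y +-7 mm, z 0 to 34 mm; crosspiece 19 mm wide (y), z 30 to 38; blue handle 20 mm (x) by 16 mm (y), z 45 to 140 mm. Starts in the rest leaning 35 degrees, top towards rest -x (towards the robot), y level.
- fork_grip (a point): On the fork's axis 95 mm above the prong tips: good place to pinch the handle across its 16 mm width (y).
- fork_tip (a point): The fork's origin, midway between the prong tips.
- rest: Black leaning rest, fixed. Origin: on the desk under the fork's tips, z up. Holds the fork 35 degrees from vertical, top to rest -x, on a ledge square to it. A spine 12 mm wide lies under the handle (its lower, -x side) to 110 mm from the tips; two cheeks 23 mm apart flank the handle 46 to 68 mm from the tips. Higher up its sides are free. The fork comes out along its axis.
- rest_seat (a point): On the rest's ledge, 30 mm above the desk: where fork_tip is at the start and must be again at the end.
- tea: Bystander: tea bottle, 62 mm diameter, 195 mm tall, origin under its centre.
- mug: Bystander: orange mug, 80 mm diameter, 92 mm tall, origin under its centre, handle to its +y.
- tin: Bystander: red octagonal tin, 100 mm across, 46 mm tall, origin under its centre.
- bar (a point): Middle of the dark steel cross bar, 12 mm thick, along unit y, on 12 mm posts at y +-50 mm; its axis is 62 mm above the deck at unit x -27 mm. It bars an upright fork: while pushing, the fork must lean back (handle towards unit -x) about 30 to 45 degrees.
Things that resemble listed ones, but are neither listed nor needed, are in the scene too. Of the things like the fork, leave any that is red; of the rest the larger one is meant.

How it is judged:
By the outcome, as a careful person would: the job done as asked, in the order asked, and still so for the second after the job is handed in, with the robot touching nothing.
It also fails if it takes over 56 s, if anything falls off the work surface, if the arm or the gripper's body presses on something with over 40 N, if the wrist force passes 120 N, or if a joint passes its speed limit or range.

## Robot

A 6-joint arm with a two-finger parallel gripper is mounted at the origin on the work surface. World frame = base frame: x ahead of the robot, y to its left, z up, the work surface at z = 0. Lengths are in m, angles in rad, forces in N, time in s.
With the tool pointing down it reaches from about 0.35 to 0.775 m from the base axis. Payload 5.5 kg.
Tool frame: the origin (TCP) lies midway between the tips of the shut fingers; the grasp point (between the pads) lies 19 mm behind it; z points along the fingers, x is the direction in which the jaws open and shut, and the axes are right-handed (so a half turn about z gives the same grasp; the last joint's range is limited). The gripper opens to 85 mm and grips with 20 to 120 N. Pads are 22 mm wide; open, the fingers measure 114 mm over their backs; the gripper's body (76 mm by 85 mm) begins 54 mm behind the grasp point. The pads swing forward as they close: fully open they stand 13 mm farther back than shut.
Start: joints at [-1.248, 0.313, 0.046, 1.304, 0, 1.431], TCP at [0.257, -0.515, 0.231] pointing down, gripper open.
Joint ranges: [-2.76, 2.76], [-0.86, 1.69], [-1.03, 1.26], [-2.2, 2.34], [-1.47, 1.5], [-3.14, 3.14]. Speed limits (rad/s): [2.57, 2.57, 3.14, 3.14, 3.14, 3.14].

## Interface

Orientations are given as a unit quaternion [w, x, y, z].
In Python, from workcell import env gives the robot as it stands. The module is installed in compiled form; this text tells all that it offers.
- The arm moves only by the tool apply_moves, never from a script. Its argument "moves" is a list of rows, each a list of 3 entries, a list of its own where there are three numbers: the shift along the tool's x, y, z in cm, then the turn about the tool's z in degrees, then the opening, from 0 (shut) to 1 (fully open). In form: [[[x, y, z], yaw, gripper], ...]. A call has exactly 10 rows; each row is the pose to reach, as a shift and turn from the pose commanded when the call began, along the tool's axes at that moment; what a row does not reach only later rows make up. A row lasts 1/8 s, in which the tool goes at most 62.5 mm and 10.7 degrees, less where a joint would pass 70% of its speed; a pose out of reach is approached as far as the arm can. A call with a gripper value outside its range is refused whole. The fingers move at their own pace and stop on an object; "squeeze" is the grip in N (left out, the last holds). Time passes only in rows, so rows that repeat a pose let the fingers close, or fill a call up. It gives the time, the measured TCP pose, the force and the opening at its end, in the units of the state.
- env.get_state(): the state, without advancing time (a new reading comes with each control period).
- env.read_camera(name): name is "scene" or "top" or "wrist"; returns a dict with "pixels" (400x640x3 uint8, red, green, blue), "fov_y" (degrees; the focal length in pixels is half the picture's height over the tangent of half this angle, whatever the lens; pixels are square), "cx", "cy" (the principal point, pixels), "world_from_camera" (4x4, takes a point from camera to world coordinates); the wrist camera has in their place "hand_eye" (4x4, takes a point from camera to tool coordinates, whose origin is the TCP and whose axes are the tool frame's). Camera axes: x right, y down, z forward; pixel columns grow to the right and rows downward; lengths in m; the calibration is good to about 2 mm. A picture is of the moment at which its call begins: read the wrist's pose just before it. There is no depth.
- env.hand_in(): hands the job in, once; it reports no verdict.
The state is a dict: "clock": time; "joint_pos": joint angles; "qvel": joint speeds; "tau": joint torques, N m; "tcp_pos": TCP position; "orientation": TCP orientation; "wrist_force": force on the tool from outside, world axes, zero at the start; "ft_torque": the same for the moment, N m; "finger_gap": finger opening in m.
Only numpy, scipy, OpenCV 4.12 (cv2) and the standard library are available. Lean on these libraries where they do the work, as an engineer would, in place of code of your own. Each camera call takes 0.05 s, during which the arm holds its last target.

## Working session

There is one attempt and no reset: what is moved stays moved. The work goes in short steps, Python scripts to look and compute and a tool call to move; the robot and the scene stay as the last step left them, time stands still between calls to the robot, and variables do not carry over. Pictures are saved under pics/ and viewed, and the job is handed in when it is done.

Besides the shell and the picture viewer there is one more tool, called after "Emit:" as name([rows], argument=value, ...), one row to a line, values as JSON. apply_moves: Moves the arm, as the interface text tells. Its arguments: {"type":"object","properties":{"moves":{"type":"array","items":{"type":"array"}},"squeeze":{"type":"number"}},"required":["moves"]}

```bash
mkdir -p pics; ls; cat > h.py <<'E'
import numpy as np, cv2
from workcell import env
def snap(n,fn):
    s=env.get_state(); r=env.read_camera(n); cv2.imwrite('pics/'+fn,r['pixels'][:,:,::-1])
    r['s']=s; np.save('pics/'+fn[:-4]+'.npy',r,allow_pickle=True); return r
E
python3 - <<'E'
from h import *
for n in ['scene','top','wrist']:
    r=snap(n,n+'0.png'); print(n,r['fov_y'],r['cx'],r['cy'],np.round(r.get('world_from_camera',r.get('hand_eye')),4).tolist(),[k for k in r])
print(env.get_state())
E
```

```text
pics
scene 54.03104521771562 311.4387798618632 196.66482250581177 [[0.7079, 0.5709, -0.4159, 1.1148], [0.7061, -0.5855, 0.3982, -0.4144], [-0.0162, -0.5755, -0.8176, 0.9775], [0.0, 0.0, 0.0, 1.0]] ['pixels', 'fov_y', 'cx', 'cy', 'world_from_camera', 's']
top 46.947410696667575 313.49275797795383 193.26158732861109 [[0.0289, -0.9939, 0.1065, 0.5115], [-0.9996, -0.0283, 0.0077, 0.0137], [-0.0047, -0.1066, -0.9943, 1.4402], [0.0, 0.0, 0.0, 1.0]] ['pixels', 'fov_y', 'cx', 'cy', 'world_from_camera', 's']
wrist 60.172116165108925 321.3107291696395 196.69709049007602 [[1.0, 0.0001, 0.0004, 0.0012], [-0.0002, 0.9494, 0.3141, -0.0802], [-0.0003, -0.3141, 0.9494, -0.1424], [0.0, 0.0, 0.0, 1.0]] ['pixels', 'fov_y', 'cx', 'cy', 'hand_eye', 's']
{'clock': 0.15, 'joint_pos': array([-1.24760741e+00,  3.13868065e-01,  4.52701810e-02,  1.30358877e+00,
       -1.42463532e-05,  1.43119106e+00]), 'qvel': array([-0.00116282, -0.0022284 ,  0.00247367, -0.0013965 , -0.00083745,
        0.0001429 ]), 'tau': array([ 1.74588593e-03, -4.81065774e+01,  2.98815304e+01,  1.38976058e-02,
       -1.95010653e-04, -2.80374474e-05]), 'tcp_pos': array([ 0.25657706, -0.51417449,  0.23060322]), 'orientation': array([-4.38952084e-04,  8.50426190e-01, -5.26093919e-01, -5.39098401e-04]), 'wrist_force': array([-0.24197844, -0.68788012, -0.39150773]), 'ft_torque': array([ 0.01138692, -0.04043067,  0.01970612]), 'finger_gap': 0.08533136048387979}
```

View pics/scene0.png

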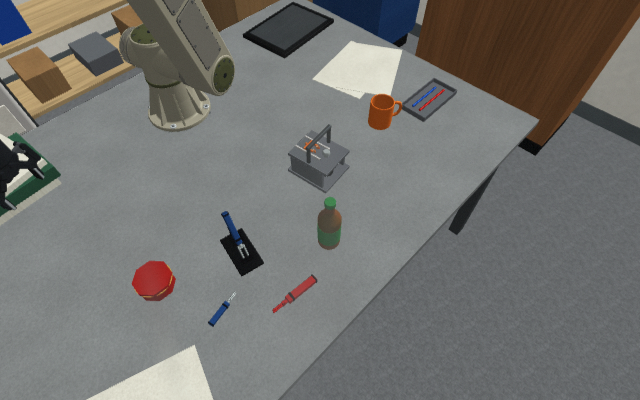

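View pics/top0.png

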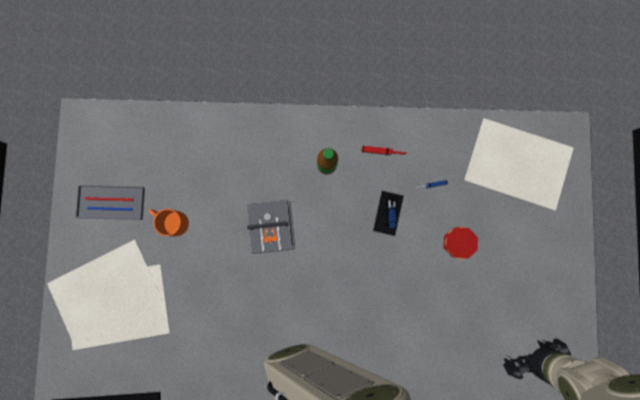

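View pics/wrist0.png

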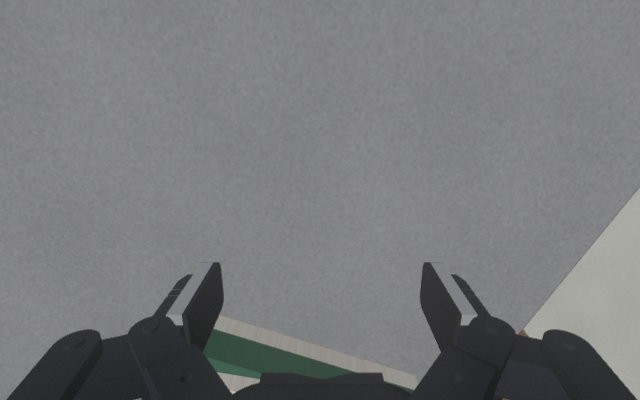

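The scene image shows the fork in its rest at about (236,240) and the unit at (318,158). In the top view the rest is at (389,213) and the unit at (269,227). The red lookalike and the small blue one are both clear of these. Next I'll zoom in.

```bash
python3 - <<'E'
import cv2
a=cv2.imread('pics/top0.png')
cv2.imwrite('pics/tz1.png',cv2.resize(a[190:260,235:305],None,fx=8,fy=8,interpolation=cv2.INTER_CUBIC))
cv2.imwrite('pics/tz2.png',cv2.resize(a[180:245,360:425],None,fx=8,fy=8,interpolation=cv2.INTER_CUBIC))
a=cv2.imread('pics/scene0.png')
cv2.imwrite('pics/sz1.png',cv2.resize(a[120:195,280:360],None,fx=8,fy=8,interpolation=cv2.INTER_CUBIC)[:600])
cv2.imwrite('pics/sz2.png',cv2.resize(a[205:280,205:285],None,fx=8,fy=8,interpolation=cv2.INTER_CUBIC)[:600])
E
```

```text
(no output)
```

View pics/tz1.png

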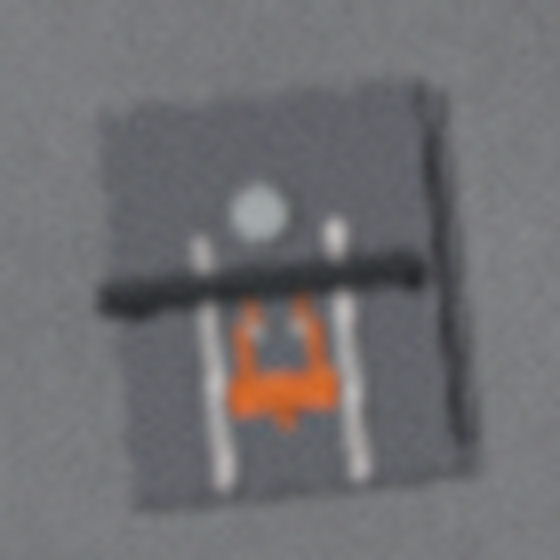

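View pics/tz2.png

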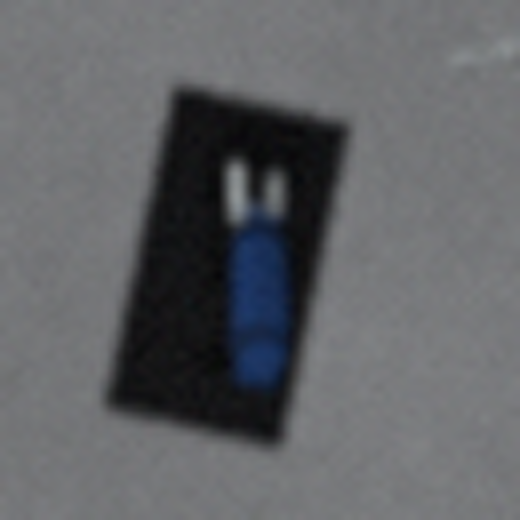

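View pics/sz1.png

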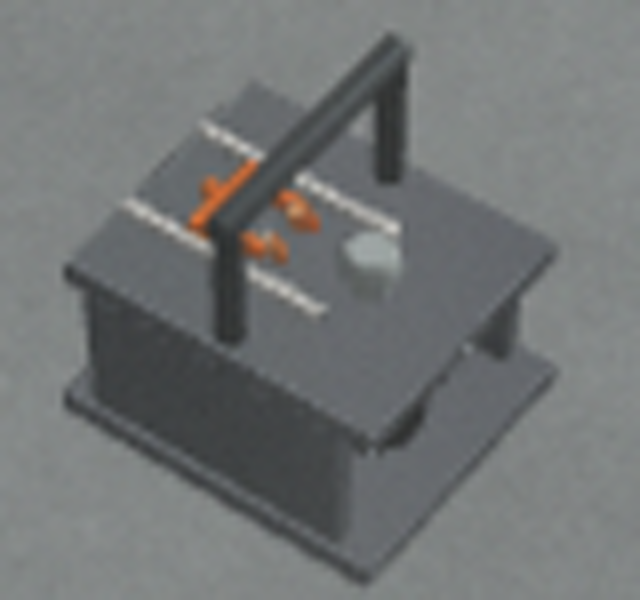

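View pics/sz2.png

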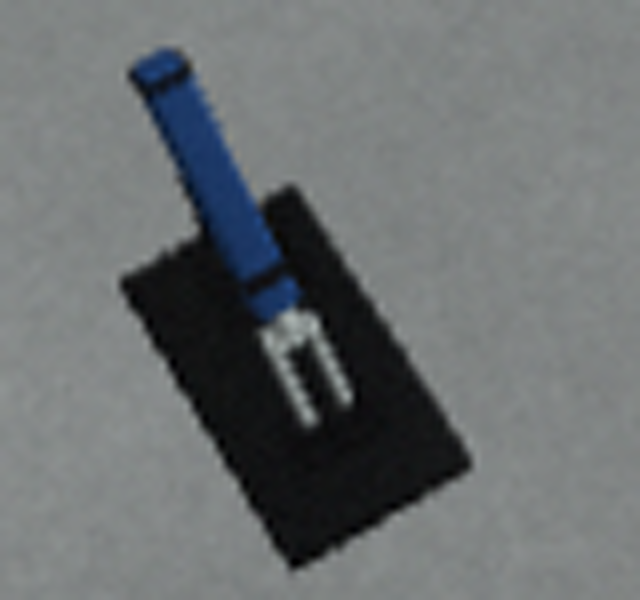

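```bash
cat >> h.py <<'E'
from scipy.optimize import least_squares
from scipy.spatial.transform import Rotation as R
T0=np.load('pics/top0.npy',allow_pickle=True).item(); S0=np.load('pics/scene0.npy',allow_pickle=True).item()
def proj(r,P,W=None):
    W=r['world_from_camera'] if W is None else W
    f=200/np.tan(np.radians(r['fov_y']/2))
    p=(np.asarray(P)-W[:3,3])@W[:3,:3]
    return np.c_[r['cx']+f*p[:,0]/p[:,2], r['cy']+f*p[:,1]/p[:,2]]
def crop(o,uv,k=8): return np.array(o)+(np.array(uv,float)+.5)/k-.5
def place(p,P):
    c,s=np.cos(p[2]),np.sin(p[2]); P=np.asarray(P,float)/1000
    return np.c_[p[0]+c*P[:,0]-s*P[:,1],p[1]+s*P[:,0]+c*P[:,1],P[:,2]]
def fit(obs,x0):
    f=lambda p:np.concatenate([(proj(r,place(p,P))-uv).ravel() for r,P,uv in obs])
    s=least_squares(f,x0,loss='soft_l1'); return s.x,f(s.x).reshape(-1,2)
def lean(P,a=35): # fork coords mm -> rest coords
    a=np.radians(a);P=np.asarray(P,float)
    return np.c_[P[:,0]*np.cos(a)-P[:,2]*np.sin(a),P[:,1],30+P[:,0]*np.sin(a)+P[:,2]*np.cos(a)]
E
cat > fit0.py <<'E'
from h import *
np.set_printoptions(suppress=True,precision=4)
U=[[0,0,105],[-98,24.5,90],[-98,-24.5,90],[-5,24.5,90],[-5,-24.5,90]]
ot=crop((235,190),[[259,212],[225,487],[361,476],[202,238],[334,220]])
os_=crop((280,120),[[371,247],[205,124],[127,203],[400,230],[322,312]])
D=[[45,60,85],[45,-60,85],[-100,-60,85],[-100,60,85]]
od=crop((280,120),[[557,245],[370,442],[68,268],[255,80]])
for o in ([(T0,U,ot)],[(S0,U,os_),(S0,D,od)],[(T0,U,ot),(S0,U,os_),(S0,D,od)]):
    p,r=fit(o,[.5,.1,0]); print('unit',p,np.degrees(p[2])); print(r.T.round(1))
pu=p
C=[[-22,20,92],[-22,-20,92],[-28,0,92]]
ct=crop((235,190),[[230,418],[340,406],[287,430]])
cs=crop((280,120),[[258,163],[192,222],[203,186]])
for o in ([(T0,C,ct)],[(T0,C,ct),(S0,C,cs)]):
    p,r=fit(o,[.5,.1,0]); d=p[:2]-pu[:2];c,s=np.cos(pu[2]),np.sin(pu[2]); print('clip',p,r.T.round(1),'rel',(c*d[0]+s*d[1])*1000,(-s*d[0]+c*d[1])*1000,np.degrees(p[2]-pu[2]))
F=lean([[0,7,0],[0,-7,0],[0,0,140]])
ft=crop((360,180),[[237,158],[277,167],[257,375]])
fs=crop((205,205),[[349,406],[314,428],[160,60]])
for o in ([(T0,F,ft)],[(S0,F,fs)],[(T0,F,ft),(S0,F,fs)]):
    p,r=fit(o,[.5,-.15,0]); print('fork',p,np.degrees(p[2])); print(r.T.round(1))
E
python3 fit0.py
```

```text
unit [0.584  0.1564 0.1415] 8.106928174152781
[[ 0.3  0.1 -0.1 -0.2 -0.1]
 [ 0.   0.3 -0.2 -0.3  0.1]]
unit [0.5847 0.1582 0.1335] 7.651456326057042
[[ 0.1 -0.1 -0.2 -0.2 -0.1  0.4  0.5 -0.5  0.1]
 [ 0.4  0.2 -0.3  0.2 -0.1 -0.2  0.1 -0.5 -0. ]]
unit [0.5846 0.1574 0.1363] 7.811421617053125
[[-0.1 -0.4 -0.6 -0.5 -0.4 -0.1 -0.4 -0.4 -0.4 -0.3  0.2  0.3 -0.8 -0.2]
 [-0.2  0.1 -0.3 -0.5 -0.1  0.5  0.4 -0.1  0.3  0.  -0.2  0.3 -0.3  0.1]]
clip [0.5339 0.1492 0.1375] [[ 0.1 -0.  -0. ]
 [ 0.1  0.1 -0.1]] rel -51.303448281062074 -1.2244693885842461 0.06792209351716008
clip [0.5352 0.1499 0.1295] [[-0.2 -0.3 -0.3 -1.3 -1.1  0. ]
 [-0.4 -0.3 -0.6 -0.3  0.1 -0.2]] rel -49.92272597559937 -0.7686803054480331 -0.3917034990140316
fork [ 0.6471 -0.2156 -0.2117] -12.13134357116535
[[ 0.1 -0.4  0.2]
 [ 0.6  0.5 -2. ]]
fork [ 0.6459 -0.214  -0.2174] -12.455720075681885
[[ 0.1 -0.2  0.1]
 [ 0.  -0.2  0.2]]
fork [ 0.6464 -0.2147 -0.213 ] -12.205885772092483
[[-0.2 -0.7 -0.1  0.  -0.2 -0.2]
 [ 0.8  0.8 -1.8  0.3  0.1  0.5]]
```

```bash
cat >> h.py <<'E'
def go(target,jawdeg=None,base=None):
    "shift cm in tool axes to world TCP target; yaw deg to bring tool x to world angle jawdeg"
    s=env.get_state(); q=s['orientation']; M=R.from_quat([q[1],q[2],q[3],q[0]]).as_matrix()
    b=s['tcp_pos'] if base is None else np.array(base)
    d=M.T@(np.array(target)-b)*100
    a=np.degrees(np.arctan2(M[1,0],M[0,0]))
    print('pos',s['tcp_pos'].round(4),'jaw',a.round(2),'tilt',np.round(M[:,2],4),'F',s['wrist_force'].round(2),'gap',s['finger_gap'].round(4),'t',s['clock'])
    print('shift',d.round(2),'yaw',None if jawdeg is None else round(-(jawdeg-a),2))
E
python3 - <<'E'
from h import *
t=np.radians(-12.3); tip=np.array([.6462,-.2145]); g=tip-.0545*np.array([np.cos(t),np.sin(t)]); print(g)
go([*g,.235],-102.3)
E
```

```text
[ 0.59295102 -0.20288984]Traceback (most recent call last):
  File "<stdin>", line 3, in <module>
  File "h.py", line 30, in go
    print('pos',s['tcp_pos'].round(4),'jaw',a.round(2),'tilt',np.round(M[:,2],4),'F',s['wrist_force'].round(2),'gap',s['finger_gap'].round(4),'t',s['clock'])
                                                                                                                     ^^^^^^^^^^^^^^^^^^^^^
AttributeError: 'float' object has no attribute 'round'
```

```bash
sed -i "s/s\['finger_gap'\].round(4)/round(s['finger_gap'],4)/" h.py
python3 - <<'E'
from h import *
go([.593,-.2029,.235],-102.3)
E
```

```text
pos [ 0.2566 -0.5142  0.2306] jaw -63.48 tilt [-5.0e-04  1.3e-03 -1.0e+00] F [-0.24 -0.69 -0.39] gap 0.0853 t 0.15
shift [-12.83 -44.    -0.41] yaw 38.82
```

Emit:
apply_moves([
  [[-1.4, -4.9, -0.4], 4.3, 1],
  [[-2.8, -9.8, -0.4], 8.6, 1],
  [[-4.2, -14.7, -0.4], 13, 1],
  [[-5.7, -19.6, -0.4], 17.3, 1],
  [[-7.1, -24.4, -0.4], 21.6, 1],
  [[-8.5, -29.3, -0.4], 25.9, 1],
  [[-10, -34.2, -0.4], 30.2, 1],
  [[-11.4, -39.1, -0.4], 34.5, 1],
  [[-12.8, -44, -0.4], 38.8, 1],
  [[-12.8, -44, -0.4], 38.8, 1],
])

```text
clock: 1.4
tcp_pos: [0.5952, -0.2007, 0.2343]
orientation: [0.0, -0.629, 0.777, 0.0]
wrist_force: [-0.7, -0.2, 0.2]
finger_gap: 0.0855
```

```bash
python3 - <<'E'
from h import *
go([.593,-.2029,.089],-102.3)
r=snap('wrist','w1.png'); 
E
```

```text
pos [ 0.5952 -0.2007  0.2343] jaw -102.01 tilt [-5.e-04  8.e-04 -1.e+00] F [-0.66 -0.22  0.23] gap 0.0855 t 1.4
shift [ 0.27  0.16 14.53] yaw 0.29
```

View pics/w1.png

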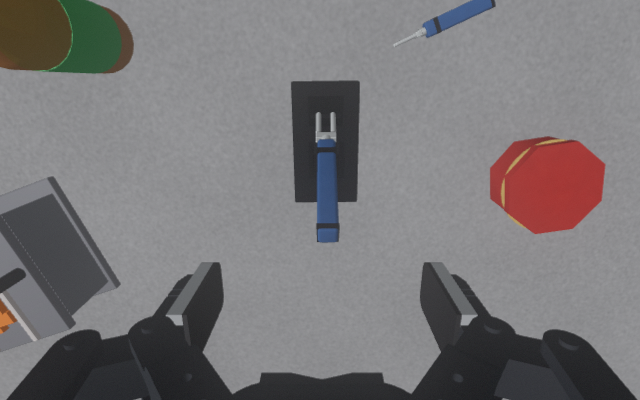

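The wrist view shows the fork ahead of the fingers: prong tips at about (319,113) and (333,113), handle end at about (328,232). I'll refit the fork pose with this view.

```bash
cat >> h.py <<'E'
def wcam(r):
    s=r['s'];q=s['orientation'];M=np.eye(4);M[:3,:3]=R.from_quat([q[1],q[2],q[3],q[0]]).as_matrix();M[:3,3]=s['tcp_pos']
    r['world_from_camera']=M@r['hand_eye'];return r
E
python3 - <<'E'
from h import *
np.set_printoptions(suppress=True,precision=4)
a=cv2.imread('pics/w1.png');cv2.imwrite('pics/w1z.png',cv2.resize(a[70:250,270:390],None,fx=3.3,fy=3.3,interpolation=cv2.INTER_CUBIC))
go([.593,-.2029,.089],-102.3)
w=wcam(np.load('pics/w1.npy',allow_pickle=True).item())
F=lean([[0,7,0],[0,-7,0],[10,0,140],[-10,0,140]])
p,r=fit([(w,F,np.array([[319,113],[333,113],[327.5,226],[327.5,241]]))],[.64,-.2,-.2]);print(p,np.degrees(p[2]),r.round(1).tolist())
E
```

```text
pos [ 0.5939 -0.2021  0.2344] jaw -102.08 tilt [-0.0012  0.0003 -1.    ] F [ 0.53 -0.04 -0.05] gap 0.0852 t 1.45
shift [ 0.1   0.06 14.54] yaw 0.22
[ 0.6476 -0.2178 -0.2094] -12.000033059384597 [[-0.2, -2.3], [0.1, -2.3], [0.2, 2.0], [-0.2, 0.8]]
```

View pics/w1z.png

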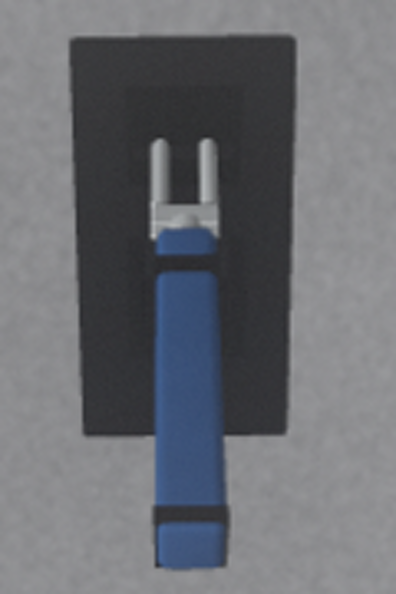

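```bash
python3 - <<'E'
from h import *
np.set_printoptions(suppress=True,precision=4)
r=snap('wrist','w2.png'); a=cv2.imread('pics/w2.png');cv2.imwrite('pics/w2z.png',cv2.resize(a[70:250,270:390],None,fx=3.3,fy=3.3,interpolation=cv2.INTER_CUBIC))
go([.593,-.2029,.089],-102.3)
E
```

```text
pos [ 0.5932 -0.203   0.2346] jaw -102.18 tilt [-0.0013  0.0001 -1.    ] F [ 0.08 -0.42 -0.65] gap 0.085 t 1.5
shift [-0.01  0.   14.56] yaw 0.12
```

View pics/w2z.png

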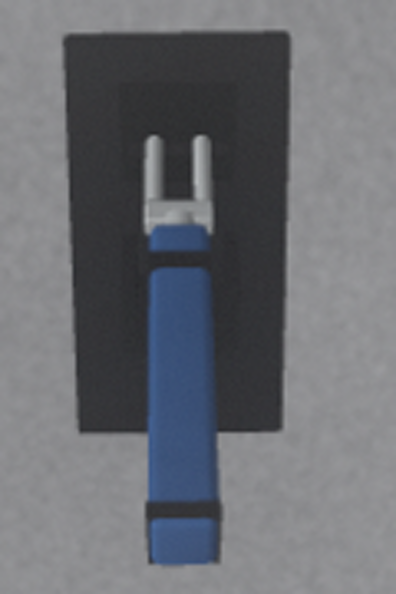

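```bash
python3 - <<'E'
from h import *
np.set_printoptions(suppress=True,precision=4)
w=wcam(np.load('pics/w2.npy',allow_pickle=True).item())
F=lean([[0,7,0],[0,-7,0],[8.7,0,45],[9,0,139]])
o=crop((270,70),[[154,136],[203,136],[180,226],[184,520]],3.3)
W=(w,F[:],o)
p,r=fit([W],[.64,-.2,-.2]);print(p,np.degrees(p[2]),r.round(1).tolist())
T=(T0,lean([[0,7,0],[0,-7,0]]),crop((360,180),[[237,158],[277,167]]))
S=(S0,lean([[0,7,0],[0,-7,0],[0,0,140]]),crop((205,205),[[349,406],[314,428],[160,60]]))
p,r=fit([W,T,S],[.64,-.2,-.2]);print(p,np.degrees(p[2]),r.round(1).tolist())
print(o)
E
```

```text
[ 0.6464 -0.2171 -0.204 ] -11.690319275176247 [[0.3, 0.2], [-0.3, 0.1], [-0.0, -1.6], [-0.0, 0.7]]
[ 0.6465 -0.2169 -0.2025] -11.604243627636475 [[-0.0, 0.1], [-0.6, 0.0], [-0.3, -1.6], [-0.3, 0.6], [0.5, 0.8], [-0.0, 0.7], [-0.6, 0.8], [-0.8, 0.7], [-1.1, 1.2]]
[[316.3182 110.8636]
 [331.1667 110.8636]
 [324.197  138.1364]
 [325.4091 227.2273]]
```

Emit:
apply_moves([
  [[0.2, 0, 3], -0.4, 1],
  [[0.2, 0, 7], -0.4, 1],
  [[0.2, 0, 11], -0.4, 1],
  [[0.2, 0, 13.5], -0.4, 1],
  [[0.2, 0, 14.5], -0.4, 1],
  [[0.2, 0, 14.5], -0.4, 0.6],
  [[0.2, 0, 14.5], -0.4, 0.3],
  [[0.2, 0, 14.5], -0.4, 0.25],
  [[0.2, 0, 14.5], -0.4, 0.25],
  [[0.2, 0, 14.5], -0.4, 0.25],
], squeeze=80)

```text
clock: 2.75
tcp_pos: [0.593, -0.2055, 0.0906]
orientation: [0.0, -0.63, 0.776, -0.0]
wrist_force: [0.5, -0.0, 0.7]
finger_gap: 0.0216
```

```bash
python3 - <<'E'
from h import *
r=snap('wrist','w3.png')
go([.593,-.205,.089],-101.9)
E
```

```text
pos [ 0.593  -0.2055  0.0905] jaw -101.87 tilt [ 3.e-04 -2.e-04 -1.e+00] F [-0.48  0.41  0.05] gap 0.021 t 2.8
shift [-0.05  0.01  0.15] yaw 0.03
```

View pics/w3.png

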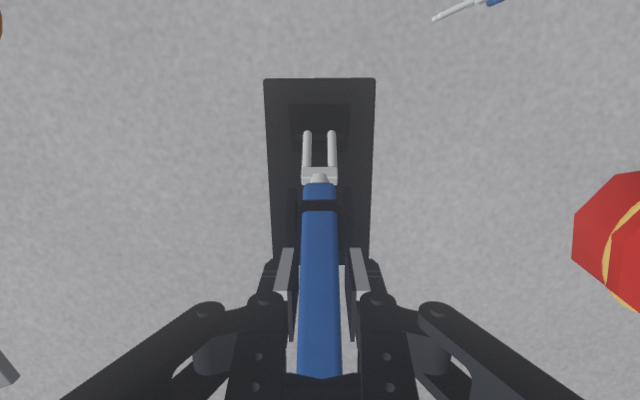

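The fingers straddle the handle, which sits centred at about x=320. Closing now.

Emit:
apply_moves([
  [[0, 0, 0], 0, 0.2],
  [[0, 0, 0], 0, 0.1],
  [[0, 0, 0], 0, 0],
  [[0, 0, 0], 0, 0],
  [[0, 0, 0], 0, 0],
  [[0, 0, 0], 0, 0],
  [[0, 0, 0], 0, 0],
  [[0, 0, 0], 0, 0],
  [[0, 0, 0], 0, 0],
  [[0, 0, 0], 0, 0],
], squeeze=110)

```text
clock: 4.05
tcp_pos: [0.593, -0.2056, 0.0905]
orientation: [0.0, -0.63, 0.776, -0.0]
wrist_force: [-1.1, 2.1, 5.2]
finger_gap: 0.0146
```

```bash
python3 - <<'E'
from h import *
r=snap('wrist','w4.png')
go([.593,-.205,.089],-101.9)
E
```

```text
pos [ 0.593  -0.2056  0.0905] jaw -101.88 tilt [ 4.e-04 -2.e-04 -1.e+00] F [-0.06  1.26  4.84] gap 0.0145 t 4.1
shift [-0.05  0.01  0.15] yaw 0.02
```

View pics/w4.png

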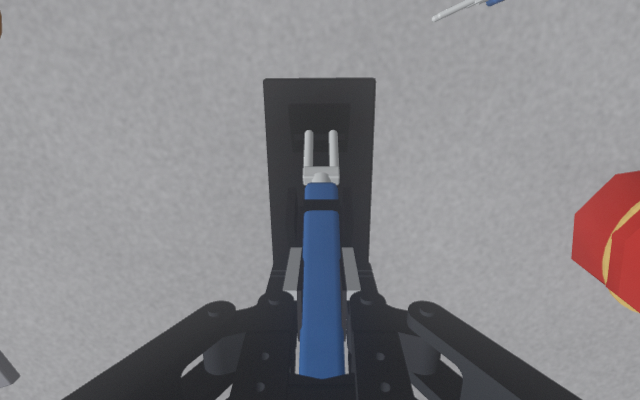

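```bash
cat > tip.py <<'E'
from h import *
import sys
def tiptool(fn,uvs,zt):
    r=np.load('pics/'+fn+'.npy',allow_pickle=True).item(); H=r['hand_eye']; f=200/np.tan(np.radians(r['fov_y']/2))
    for u,v in uvs:
        d=H[:3,:3]@np.array([(u-r['cx'])/f,(v-r['cy'])/f,1]); k=(zt-H[2,3])/d[2]; print((H[:3,3]+k*d).round(4))
E
python3 - <<'E'
from tip import *
a=cv2.imread('pics/w4.png');cv2.imwrite('pics/w4z.png',cv2.resize(a[100:220,260:380],None,fx=5,fy=5,interpolation=cv2.INTER_CUBIC))
tiptool('w4',[(308.5,131),(333.5,131)],.0605-.003)
E
```

```text
[-0.006  -0.0547  0.0575]
[ 0.0083 -0.0547  0.0575]
```

View pics/w4z.png

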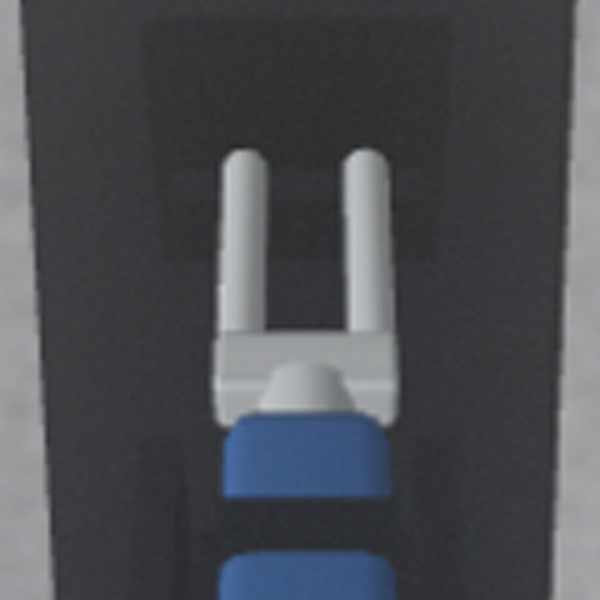

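Emit:
apply_moves([
  [[0, 0.29, -0.41], 0, 0],
  [[0, 0.86, -1.23], 0, 0],
  [[0, 1.72, -2.46], 0, 0],
  [[0, 2.58, -3.69], 0, 0],
  [[0, 3.44, -4.91], 0, 0],
  [[0, 4.3, -6.14], 0, 0],
  [[0, 5.16, -7.37], 0, 0],
  [[0, 5.74, -8.19], 0, 0],
  [[0, 6.6, -9.6], 0, 0],
  [[0, 7.2, -10.6], 0, 0],
])

```text
clock: 5.35
tcp_pos: [0.5219, -0.1906, 0.1973]
orientation: [-0.0, -0.63, 0.777, -0.0]
wrist_force: [0.8, 0.1, -0.5]
finger_gap: 0.0147
```

```bash
python3 - <<'E'
from tip import *
r=snap('wrist','w5.png')
pu=np.array([.5846,.1574]); t=np.radians(7.8); ux=np.array([np.cos(t),np.sin(t)]); 
g=pu-ux*(.086+.0545)
go([*g,.1965],-90+7.8)
E
```

```text
pos [ 0.5219 -0.1907  0.1986] jaw -101.88 tilt [ 0.0014 -0.001  -1.    ] F [-1.68 -0.73 -0.6 ] gap 0.0148 t 5.4
shift [-30.62  14.26   0.17] yaw -19.68
```

View pics/w5.png

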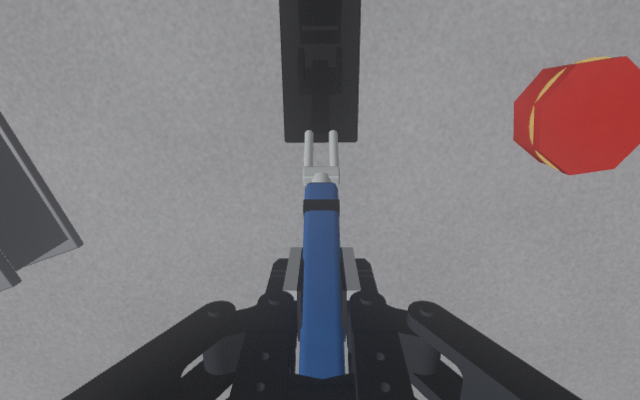

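Emit:
apply_moves([
  [[-2, 3, 0], -2, 0],
  [[-5.5, 6.5, 0], -5, 0],
  [[-10, 10, 0], -8, 0],
  [[-14.5, 12.5, 0], -11, 0],
  [[-19, 14.2, 0], -14, 0],
  [[-23.5, 14.2, 0], -17, 0],
  [[-27.5, 14.2, 0], -19.7, 0],
  [[-30.6, 14.2, 0], -19.7, 0],
  [[-30.6, 14.2, 0], -19.7, 0],
  [[-30.6, 14.2, 0], -19.7, 0],
])

```text
clock: 6.65
tcp_pos: [0.4462, 0.1377, 0.1962]
orientation: [0.0, 0.754, -0.657, -0.0]
wrist_force: [-0.1, -0.7, -1.8]
finger_gap: 0.0145
```

```bash
python3 - <<'E'
from tip import *
r=snap('wrist','w6.png')
go([.4454,.1383,.1965],-90+7.8)
E
```

```text
pos [0.4462 0.1374 0.1962] jaw -82.21 tilt [-4.e-04 -4.e-04 -1.e+00] F [ 0.24  0.74 -0.91] gap 0.0146 t 6.7
shift [-0.1   0.07 -0.03] yaw -0.01
```

View pics/w6.png

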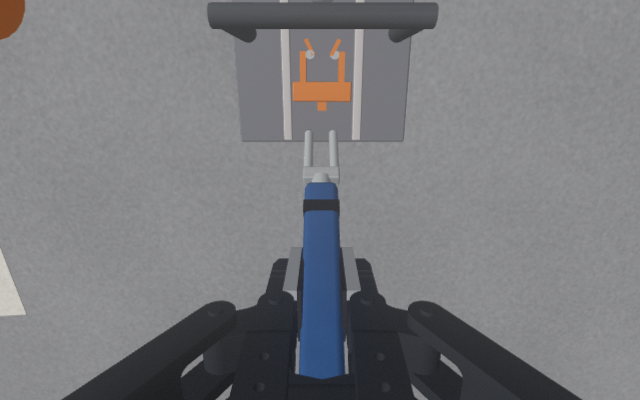

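```bash
python3 - <<'E'
from tip import *
a=cv2.imread('pics/w6.png');cv2.imwrite('pics/w6z.png',cv2.resize(a[20:190,230:410],None,fx=3.3,fy=3.3,interpolation=cv2.INTER_CUBIC))
z=.1962
print('rails');tiptool('w6',[(287.5,138),(357,138),(286,30),(362,30)],z-.090)
print('clip rear corners, tab end');tiptool('w6',[(292,101),(351,101),(321.5,110)],z-.092)
print('tips');tiptool('w6',[(308.5,131),(333.5,131)],.0575)
E
```

```text
rails
[-0.0229 -0.0428  0.1062]
[ 0.027  -0.0428  0.1062]
[-0.0217 -0.1132  0.1062]
[ 0.028  -0.1132  0.1062]
clip rear corners, tab end
[-0.0188 -0.0685  0.1042]
[ 0.0219 -0.0685  0.1042]
[ 0.0015 -0.0625  0.1042]
tips
[-0.006  -0.0542  0.0575]
[ 0.0084 -0.0542  0.0575]
```

View pics/w6z.png

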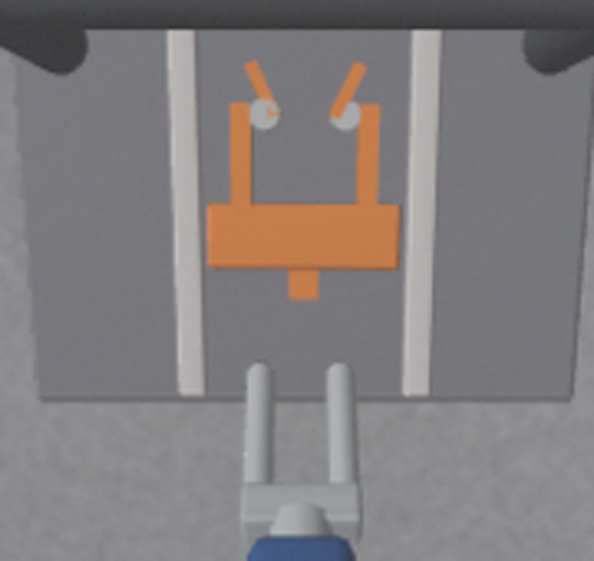

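Emit:
apply_moves([
  [[0.05, 0, 1], 0, 0],
  [[0.05, 0, 2.2], 0, 0],
  [[0.05, 0, 3.4], 0, 0],
  [[0.05, 0, 4.2], 0, 0],
  [[0.05, 0, 4.6], 0, 0],
  [[0.05, 0, 4.8], 0, 0],
  [[0.05, 0, 4.8], 0, 0],
  [[0.05, 0, 4.8], 0, 0],
  [[0.05, 0, 4.8], 0, 0],
  [[0.05, 0, 4.8], 0, 0],
], squeeze=120)

```text
clock: 7.95
tcp_pos: [0.4466, 0.1375, 0.1484]
orientation: [-0.0, 0.754, -0.657, 0.0]
wrist_force: [-0.4, -0.3, -1.7]
finger_gap: 0.014
```

```bash
python3 - <<'E'
from tip import *
r=snap('wrist','w7.png'); snap('scene','s7.png')
a=cv2.imread('pics/w7.png');cv2.imwrite('pics/w7z.png',cv2.resize(a[0:170,230:410],None,fx=3.3,fy=3.3,interpolation=cv2.INTER_CUBIC))
a=cv2.imread('pics/s7.png');cv2.imwrite('pics/s7z.png',cv2.resize(a[100:200,250:370],None,fx=6,fy=6,interpolation=cv2.INTER_CUBIC))
go([.4454,.1383,.1475],-90+7.8)
E
```

```text
pos [0.4466 0.1375 0.1483] jaw -82.18 tilt [ 2.e-04 -1.e-04 -1.e+00] F [ 0.15 -0.3  -1.15] gap 0.0145 t 8.05
shift [-0.1   0.11  0.08] yaw 0.02
```

View pics/w7z.png

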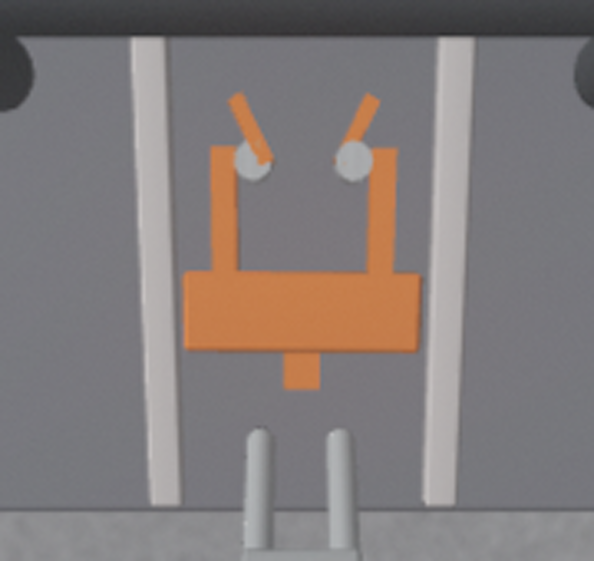

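View pics/s7z.png

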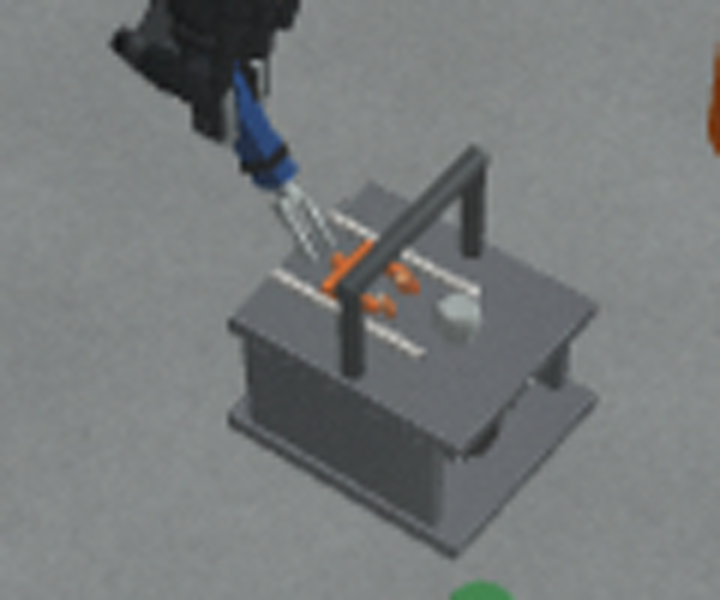

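Emit:
apply_moves([
  [[0.04, -0.5, 0], 0, 0],
  [[0.04, -1, 0], 0, 0],
  [[0.04, -1.3, 0], 0, 0],
  [[0.04, -1.6, 0], 0, 0],
  [[0.04, -2, 0], 0, 0],
  [[0.04, -2.4, 0], 0, 0],
  [[0.04, -2.8, 0], 0, 0],
  [[0.04, -3.2, 0], 0, 0],
  [[0.04, -3.5, 0], 0, 0],
  [[0.04, -3.5, 0], 0, 0],
])

```text
clock: 9.3
tcp_pos: [0.4815, 0.1418, 0.1482]
orientation: [0.0, 0.754, -0.657, 0.0]
wrist_force: [-0.0, -0.2, -1.5]
finger_gap: 0.0141
```

```bash
cat > look.py <<'E'
from tip import *
n=sys.argv[1]
r=snap('wrist','w%s.png'%n)
a=cv2.imread('pics/w%s.png'%n);cv2.imwrite('pics/w%sz.png'%n,cv2.resize(a[0:170,230:410],None,fx=3.3,fy=3.3,interpolation=cv2.INTER_CUBIC))
go([.4454,.1383,.1475],-90+7.8)
d=env.get_state()['tcp_pos'][:2]-[.5846,.1574];t=np.radians(7.8);print('tip unit xy',(d@[np.cos(t),np.sin(t)]+.0543)*1000,(d@[-np.sin(t),np.cos(t)])*1000)
E
python3 look.py 8
```

```text
pos [0.4813 0.1418 0.1482] jaw -82.18 tilt [-0.e+00 -1.e-04 -1.e+00] F [ 0.12  0.95 -1.37] gap 0.0145 t 9.35
shift [-0.14  3.61  0.07] yaw 0.02
tip unit xy -50.12163390112766 -1.4189647083963834
```

View pics/w8z.png

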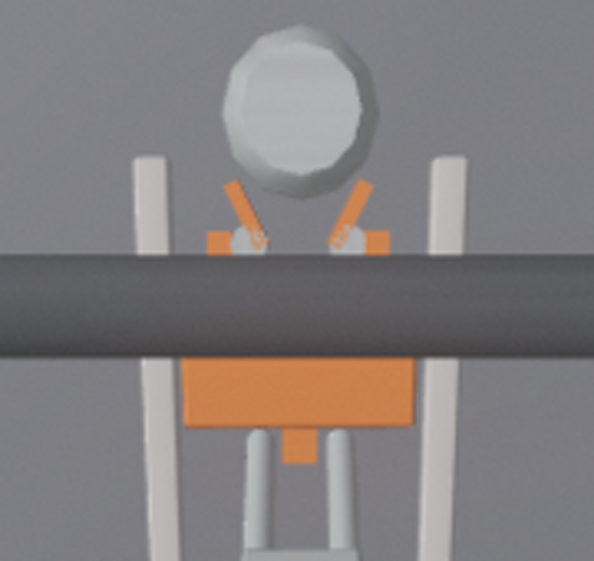

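The clip slides freely and the prongs sit on either side of the tab. On to the shaft, slowly.

Emit:
apply_moves([
  [[0, -0.3, 0], 0, 0],
  [[0, -0.6, 0], 0, 0],
  [[0, -0.8, 0], 0, 0],
  [[0, -1, 0], 0, 0],
  [[0, -1.15, 0], 0, 0],
  [[0, -1.3, 0], 0, 0],
  [[0, -1.45, 0], 0, 0],
  [[0, -1.6, 0], 0, 0],
  [[0, -1.7, 0], 0, 0],
  [[0, -1.8, 0], 0, 0],
])

```text
clock: 10.6
tcp_pos: [0.4981, 0.1442, 0.1479]
orientation: [0.001, 0.754, -0.657, -0.001]
wrist_force: [-2.9, 0.0, -1.6]
finger_gap: 0.0144
```

```bash
python3 look.py 9
```

```text
pos [0.4988 0.1443 0.148 ] jaw -82.18 tilt [-7.e-04 -2.e-04 -1.e+00] F [-1.95 -0.65 -2.23] gap 0.0145 t 10.65
shift [-0.14  5.38  0.05] yaw 0.02
tip unit xy -32.44549088840919 -1.3799528986994543
```

View pics/w9z.png

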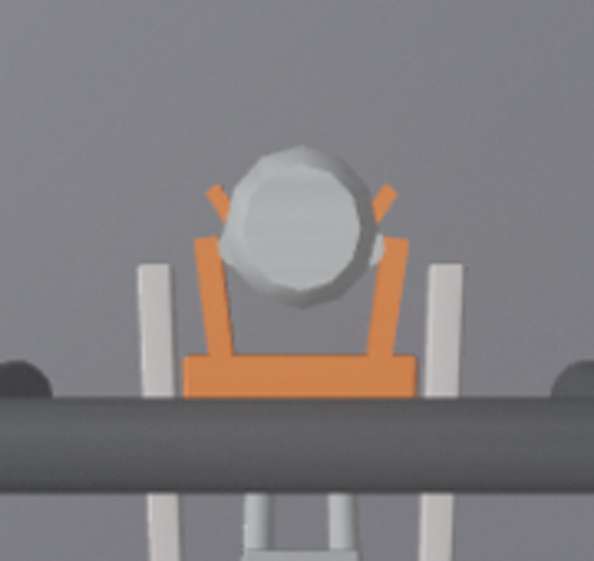

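Emit:
apply_moves([
  [[0, -0.1, 0], 0, 0],
  [[0, -0.2, 0], 0, 0],
  [[0, -0.3, 0], 0, 0],
  [[0, -0.4, 0], 0, 0],
  [[0, -0.5, 0], 0, 0],
  [[0, -0.6, 0], 0, 0],
  [[0, -0.7, 0], 0, 0],
  [[0, -0.75, 0], 0, 0],
  [[0, -0.8, 0], 0, 0],
  [[0, -0.8, 0], 0, 0],
])

```text
clock: 11.9
tcp_pos: [0.5071, 0.1454, 0.1483]
orientation: [0.0, 0.754, -0.657, 0.0]
wrist_force: [-1.3, 0.6, -0.9]
finger_gap: 0.0142
```

```bash
python3 look.py 10
```

```text
pos [0.507  0.1454 0.1483] jaw -82.18 tilt [ 1.e-04 -1.e-04 -1.e+00] F [-0.95  0.31 -1.16] gap 0.0145 t 11.95
shift [-0.14  6.2   0.08] yaw 0.02
tip unit xy -24.199704625203974 -1.3949341073572354
```

View pics/w10z.png

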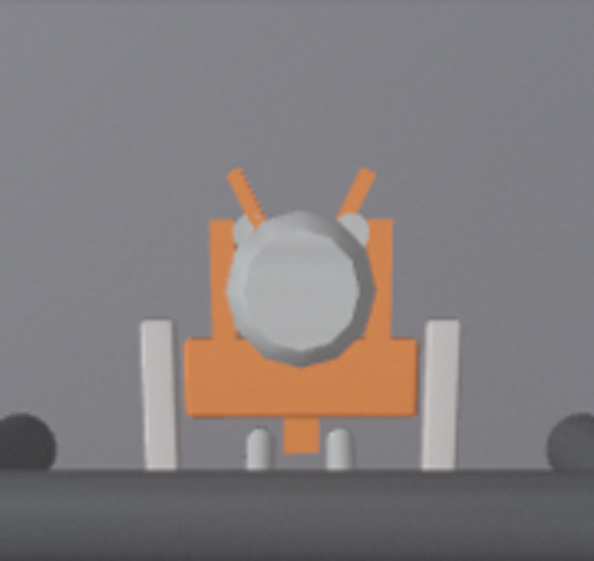

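```bash
python3 - <<'E'
from tip import *
z=.1483
print('head');tiptool('w10',crop((230,0),[[301,288]],3.3),z-.105)
print('head wide (z 94 lower rim center?)');tiptool('w10',crop((230,0),[[301,366],[301,210]],3.3),z-.094)
print('rails far');tiptool('w10',crop((230,0),[[158,322],[443,322]],3.3),z-.09)
print('clip rear, tab, front of arms');tiptool('w10',crop((230,0),[[185,414],[417,414],[301,453]],3.3),z-.092)
print('tips');tiptool('w10',crop((230,0),[[259,431],[340,431]],3.3),.0575)
E
```

```text
head
[ 0.0011 -0.0785  0.0433]
head wide (z 94 lower rim center?)
[ 0.0011 -0.0658  0.0543]
[ 0.0011 -0.0903  0.0543]
rails far
[-0.0231 -0.0728  0.0583]
[ 0.0252 -0.0728  0.0583]
clip rear, tab, front of arms
[-0.0188 -0.0577  0.0563]
[ 0.0211 -0.0577  0.0563]
[ 0.0011 -0.051   0.0563]
tips
[-0.0062 -0.0546  0.0575]
[ 0.0079 -0.0546  0.0575]
```

The clip has snapped on: its jaws are relaxed and symmetric around the shaft head, and its rear face has moved clear of the prongs. Backing out now.

Emit:
apply_moves([
  [[0, 0.6, 0], 0, 0],
  [[0, 1.6, 0], 0, 0],
  [[0, 3, 0], 0, 0],
  [[0, 4.5, 0], 0, 0],
  [[0, 6, 0], 0, 0],
  [[0, 6.8, -1], 0, 0],
  [[0, 7.2, -2.5], 0, 0],
  [[0, 7.2, -4.2], 0, 0],
  [[0, 7.2, -5], 0, 0],
  [[0, 7.2, -5], 0, 0],
])

```text
clock: 13.2
tcp_pos: [0.4366, 0.1357, 0.1993]
orientation: [-0.001, 0.754, -0.657, 0.001]
wrist_force: [-0.3, 1.0, -2.6]
finger_gap: 0.0146
```

```bash
python3 - <<'E'
from tip import *
snap('wrist','w11.png');snap('top','t11.png');snap('scene','s11.png')
a=cv2.imread('pics/t11.png');cv2.imwrite('pics/t11z.png',cv2.resize(a[190:260,235:305],None,fx=8,fy=8,interpolation=cv2.INTER_CUBIC))
a=cv2.imread('pics/s11.png');cv2.imwrite('pics/s11z.png',cv2.resize(a[120:195,280:360],None,fx=8,fy=8,interpolation=cv2.INTER_CUBIC))
t=np.radians(-11.88);g=np.array([.593,-.2056])-.0574*np.array([np.cos(t),np.sin(t)])
go([*g,.1985],-101.88)
E
```

```text
pos [0.4354 0.1355 0.1978] jaw -82.19 tilt [-9.e-04 -2.e-04 -1.e+00] F [ 0.01  0.19 -1.15] gap 0.0146 t 13.35
shift [34.   -5.57 -0.08] yaw 19.69
```

View pics/s11z.png

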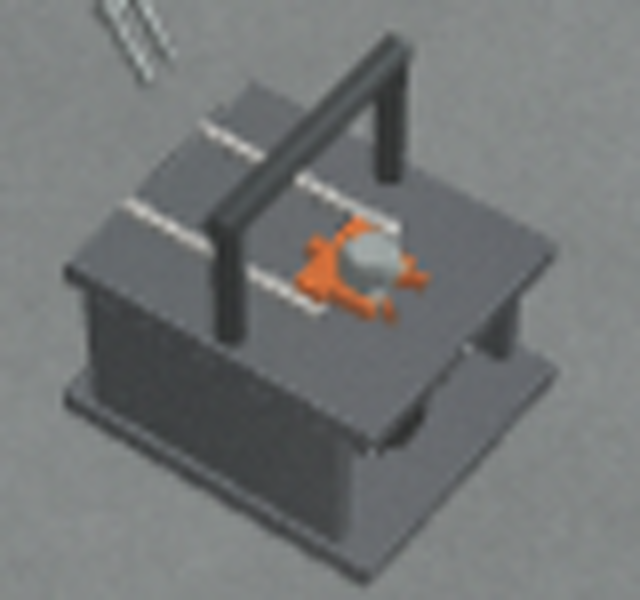

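View pics/t11z.png

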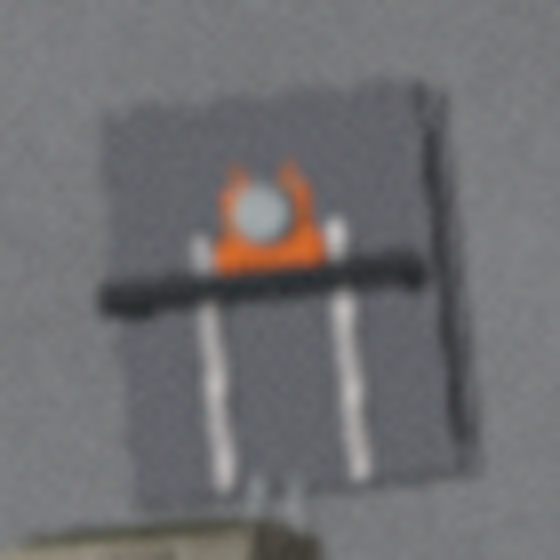

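View pics/w11.png

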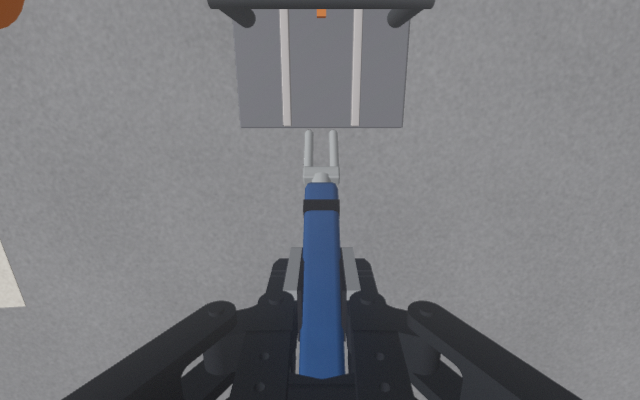

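Emit:
apply_moves([
  [[3, 0, 0], 1, 0],
  [[7, 0, 0], 3, 0],
  [[12, -0.5, 0], 6, 0],
  [[17, -1, 0], 9, 0],
  [[22, -2, 0], 12, 0],
  [[27, -3.5, 0], 15, 0],
  [[31, -4.7, 0], 18, 0],
  [[34, -5.6, -0.1], 19.7, 0],
  [[34, -5.6, -0.1], 19.7, 0],
  [[34, -5.6, -0.1], 19.7, 0],
])

```text
clock: 14.6
tcp_pos: [0.5367, -0.1931, 0.1984]
orientation: [-0.0, -0.63, 0.776, 0.001]
wrist_force: [-0.2, 0.6, -1.1]
finger_gap: 0.0145
```

```bash
python3 - <<'E'
from tip import *
print('rail near (-98) / tab end(-28)');tiptool('w11',[(286.5,125)],.1985-.09);tiptool('w11',[(321.5,17.5)],.1985-.092)
snap('wrist','w12.png')
t=np.radians(-11.88);g=np.array([.593,-.2056])-.0574*np.array([np.cos(t),np.sin(t)])
go([*g,.1724],-101.88)
E
```

```text
rail near (-98) / tab end(-28)
[-0.0235 -0.0517  0.1085]
[ 0.0015 -0.1206  0.1065]
pos [ 0.5367 -0.1927  0.1987] jaw -101.85 tilt [-0.0015  0.001  -1.    ] F [ 0.25 -0.37 -1.43] gap 0.0142 t 14.65
shift [ 0.1  -0.04  2.63] yaw 0.03
```

View pics/w12.png

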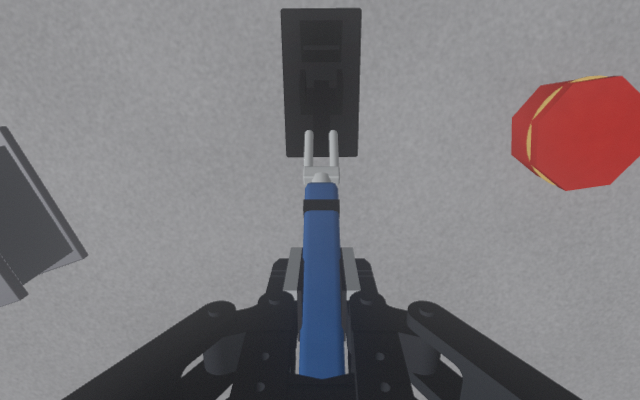

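Lowering to the start of the insertion axis.

Emit:
apply_moves([
  [[0.05, 0, 1], 0, 0],
  [[0.05, 0, 2], 0, 0],
  [[0.05, 0, 2.6], 0, 0],
  [[0.05, 0, 2.6], 0, 0],
  [[0.05, 0.57, 1.78], 0, 0],
  [[0.05, 0, 2.6], 0, 0],
  [[0.05, 0, 2.6], 0, 0],
  [[0.05, 0, 2.6], 0, 0],
  [[0.05, 0, 2.6], 0, 0],
  [[0.05, 0, 2.6], 0, 0],
])

```text
clock: 15.9
tcp_pos: [0.5373, -0.1942, 0.1733]
orientation: [-0.0, -0.63, 0.777, -0.0]
wrist_force: [-0.7, 0.3, -0.6]
finger_gap: 0.0145
```

```bash
python3 - <<'E'
from tip import *
go([.593,-.2056,.0905],-101.88)
E
```

```text
pos [ 0.5373 -0.1942  0.1733] jaw -101.89 tilt [-0.e+00 -1.e-04 -1.e+00] F [-0.75  0.26 -0.58] gap 0.0145 t 15.9
shift [-0.03 -5.69  8.28] yaw -0.01
```

Emit:
apply_moves([
  [[-0.03, -0.57, 0.85], 0, 0],
  [[-0.03, -1.15, 1.7], 0, 0],
  [[-0.03, -1.9, 2.8], 0, 0],
  [[-0.03, -2.65, 3.9], 0, 0],
  [[-0.03, -3.4, 5], 0, 0],
  [[-0.03, -4, 5.85], 0, 0],
  [[-0.03, -4.6, 6.7], 0, 0],
  [[-0.03, -5, 7.3], 0, 0],
  [[-0.03, -5, 7.3], 0, 0],
  [[-0.03, -5, 7.3], 0, 0],
])

```text
clock: 17.15
tcp_pos: [0.5862, -0.2041, 0.1005]
orientation: [-0.0, -0.63, 0.777, -0.0]
wrist_force: [0.9, -1.5, -1.9]
finger_gap: 0.0143
```

```bash
python3 - <<'E'
from tip import *
go([.593,-.2056,.0905],-101.88)
snap('wrist','w13.png')
E
```

```text
pos [ 0.5862 -0.2041  0.1005] jaw -101.88 tilt [-1.e-04 -1.e-04 -1.e+00] F [ 0.9  -1.48 -1.92] gap 0.0143 t 17.15
shift [ 0.01 -0.7   1.  ] yaw -0.0
```

View pics/w13.png

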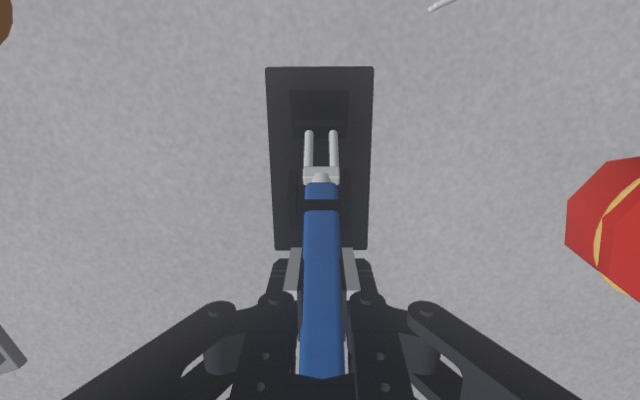

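Sliding in cleanly; about 12 mm to go.

Emit:
apply_moves([
  [[0, -0.2, 0.28], 0, 0],
  [[0, -0.35, 0.5], 0, 0],
  [[0, -0.49, 0.7], 0, 0],
  [[0, -0.56, 0.8], 0, 0],
  [[0, -0.63, 0.9], 0, 0],
  [[0, -0.67, 0.95], 0, 0],
  [[0, -0.69, 0.99], 0, 0],
  [[0, -0.69, 0.99], 0, 0],
  [[0, -0.69, 0.99], 0, 0],
  [[0, -0.69, 0.99], 0, 0],
])

```text
clock: 18.45
tcp_pos: [0.593, -0.2056, 0.0906]
orientation: [-0.0, -0.63, 0.777, -0.0]
wrist_force: [-1.7, 0.0, 2.2]
finger_gap: 0.0143
```

```bash
python3 - <<'E'
from tip import *
go([.593,-.2056,.0905],-101.88)
snap('wrist','w14.png')
E
```

```text
pos [ 0.593  -0.2056  0.0906] jaw -101.89 tilt [ 1.e-04 -2.e-04 -1.e+00] F [-1.65  0.05  2.2 ] gap 0.0143 t 18.45
shift [0.   0.   0.01] yaw -0.01
```

View pics/w14.png

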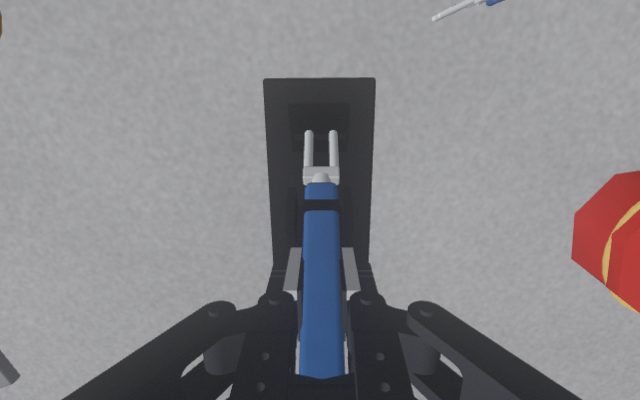

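The pose matches the pickup and there is a light upward force of about 2 N, so the fork is seated. Releasing.

Emit:
apply_moves([
  [[0, 0, 0], 0, 0.18],
  [[0, 0, 0], 0, 0.22],
  [[0, 0, 0], 0, 0.26],
  [[0, 0, 0], 0, 0.3],
  [[0, 0, 0], 0, 0.35],
  [[0, 0, 0], 0, 0.4],
  [[0, 0, 0], 0, 0.5],
  [[0, 0, 0], 0, 0.6],
  [[0, 0, 0], 0, 0.6],
  [[0, 0, 0], 0, 0.6],
], squeeze=20)

```text
clock: 19.75
tcp_pos: [0.5931, -0.2056, 0.0904]
orientation: [-0.0, -0.63, 0.777, -0.0]
wrist_force: [0.3, 0.9, 0.9]
finger_gap: 0.0513
```

Emit:
apply_moves([
  [[0, 0, -0.5], 0, 0.6],
  [[0, 0, -2], 0, 0.6],
  [[0, 0, -4], 0, 0.6],
  [[0, 0, -6.5], 0, 0.6],
  [[0, 0, -9], 0, 0.6],
  [[0, 0, -12], 0, 0.8],
  [[0, 0, -14.4], 0, 1],
  [[0, 0, -14.4], 0, 1],
  [[0, 0, -14.4], 0, 1],
  [[0, 0, -14.4], 0, 1],
])

```text
clock: 21.0
tcp_pos: [0.5924, -0.2052, 0.2331]
orientation: [-0.0, -0.63, 0.777, 0.001]
wrist_force: [-0.5, 0.2, -0.1]
finger_gap: 0.0855
```

```bash
python3 - <<'E'
from tip import *
go([.593,-.2056,.235],-101.88)
for n in ['wrist','top','scene']: snap(n,n+'15.png')
a=cv2.imread('pics/wrist15.png');cv2.imwrite('pics/w15z.png',cv2.resize(a[70:250,270:390],None,fx=3.3,fy=3.3,interpolation=cv2.INTER_CUBIC))
E
```

```text
pos [ 0.5924 -0.2052  0.2331] jaw -101.89 tilt [-0.002  0.001 -1.   ] F [-0.48  0.2  -0.06] gap 0.0855 t 21.0
shift [ 0.02 -0.07 -0.19] yaw -0.01
```

View pics/w15z.png

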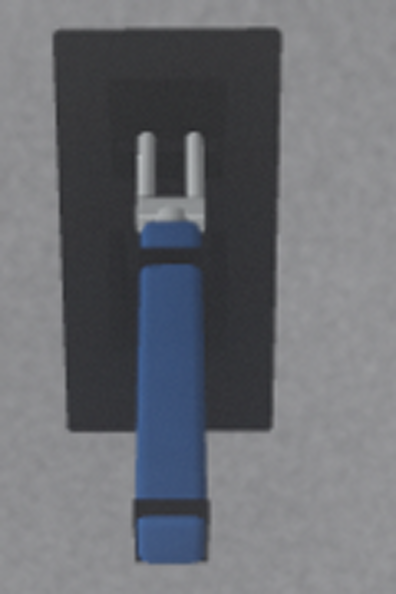

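View pics/scene15.png

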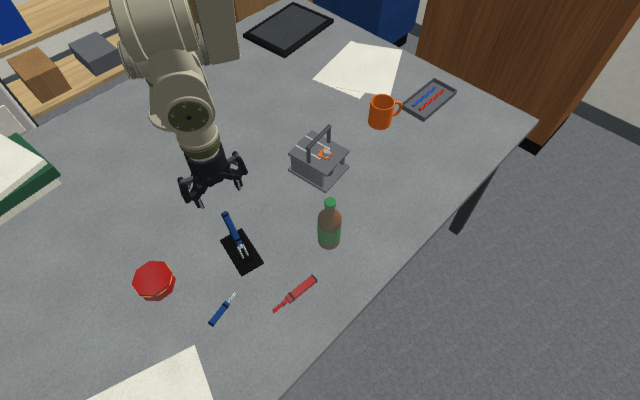

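View pics/top15.png

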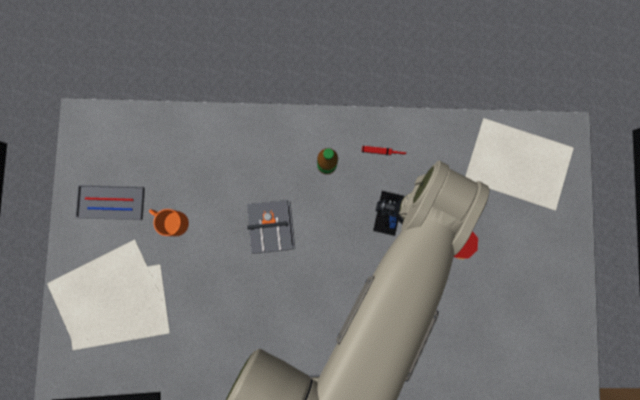

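The fork stands in the rest as before and the bystanders haven't moved. There's time for a close look at the clip before handing in.

```bash
python3 - <<'E'
from tip import *
t=np.radians(7.8);g=np.array([.5846,.1574])-.11*np.array([np.cos(t),np.sin(t)])
go([*g,.25],-82.2)
E
```

```text
pos [ 0.5926 -0.2054  0.2334] jaw -101.89 tilt [-1.6e-03  7.0e-04 -1.0e+00] F [0.29 0.17 0.95] gap 0.0852 t 21.15
shift [-31.63  18.62  -1.62] yaw -19.69
```

Emit:
apply_moves([
  [[-3, 2, -1.6], -2, 1],
  [[-7, 5, -1.6], -4, 1],
  [[-11, 8, -1.6], -7, 1],
  [[-15, 11, -1.6], -10, 1],
  [[-20, 14, -1.6], -13, 1],
  [[-25, 17, -1.6], -16, 1],
  [[-29, 18.6, -1.6], -19, 1],
  [[-31.6, 18.6, -1.6], -19.7, 1],
  [[-31.6, 18.6, -1.6], -19.7, 1],
  [[-31.6, 18.6, -1.6], -19.7, 1],
])

```text
clock: 22.4
tcp_pos: [0.4759, 0.1416, 0.25]
orientation: [0.0, 0.754, -0.657, -0.0]
wrist_force: [-0.9, -0.8, -0.1]
finger_gap: 0.0855
```

```bash
python3 - <<'E'
from tip import *
snap('wrist','junk.png'); r=snap('wrist','w16.png'); print(r['s']['tcp_pos'])
a=cv2.imread('pics/w16.png');cv2.imwrite('pics/w16z.png',cv2.resize(a[60:200,240:400],None,fx=4,fy=4,interpolation=cv2.INTER_CUBIC))
snap('top','top16.png')
a=cv2.imread('pics/top16.png');cv2.imwrite('pics/t16z.png',cv2.resize(a[130:260,360:490],None,fx=4,fy=4,interpolation=cv2.INTER_CUBIC))
E
```

```text
[0.47596742 0.14125684 0.25010518]
```

View pics/w16z.png

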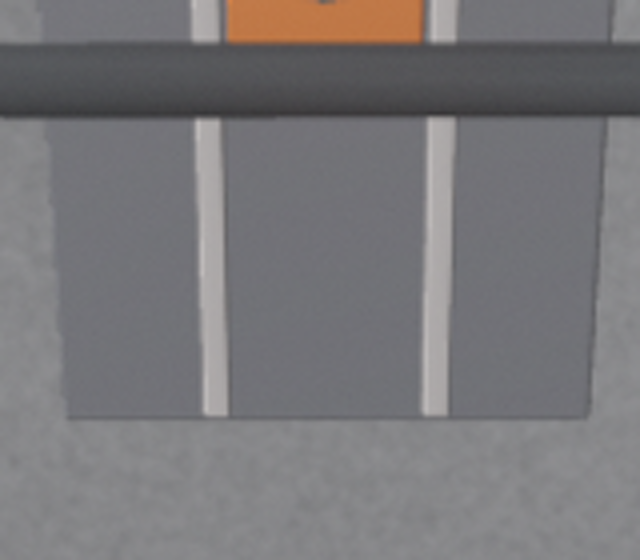

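View pics/t16z.png

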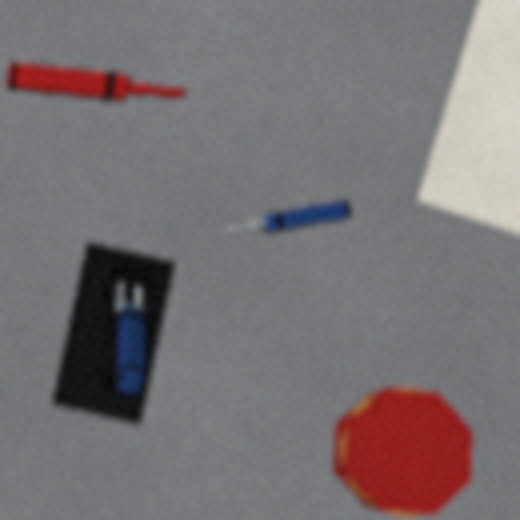

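```bash
python3 - <<'E'
import cv2
a=cv2.imread('pics/w16.png');cv2.imwrite('pics/w16y.png',cv2.resize(a[0:90,260:385],None,fx=6,fy=6,interpolation=cv2.INTER_CUBIC))
E
```

```text
(no output)
```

View pics/w16y.png

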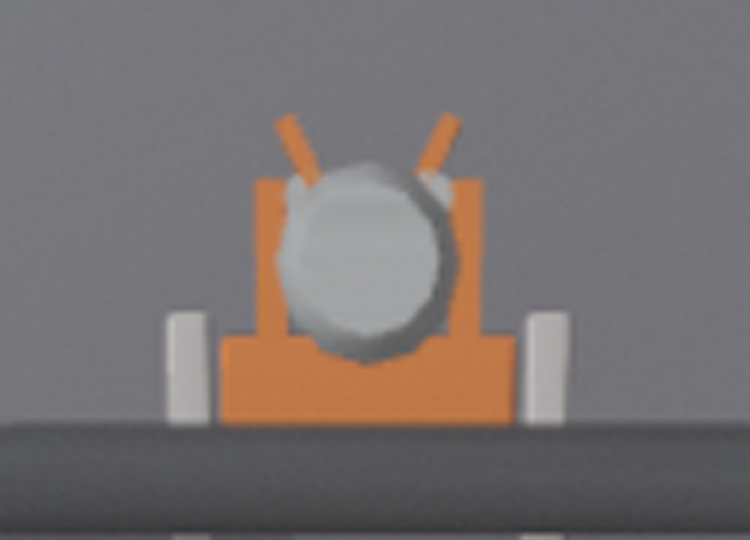

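```bash
python3 - <<'E'
from tip import *
z=.2501
for nm,uv,h in [('rail -5',(187,312),.09),('bar front -9 ',(235,336),.092),('bar front -9',(500,336),.092),('jaw tip +17',(287,114),.092),('jaw tip',(450,114),.092),('head',(368,258),.105)]:
    print(nm); tiptool('w16',crop((260,0),[uv],6),z-h)
E
```

```text
rail -5
[-0.0233 -0.1044  0.1601]
bar front -9 
[-0.0168 -0.1013  0.1581]
bar front -9
[ 0.0189 -0.1013  0.1581]
jaw tip +17
[-0.0095 -0.1282  0.1581]
jaw tip
[ 0.0118 -0.1282  0.1581]
head
[ 0.0011 -0.1096  0.1451]
```

```bash
python3 -c "
from workcell import env
s=env.get_state();print(s['clock'],s['wrist_force']);print(env.hand_in())"
```

```text
22.55 [-0.18927139 -0.00489955 -0.51106269]
the job is handed in; nothing more can be done
None
```

I took the blue fork from its rest and pushed the orange clip under the cross bar onto the shaft. It snapped onto the groove by itself. I then slid the fork back into its rest, let go and handed the job in at 22.6 s. The gripper never touched the clip. The highest wrist force in the readings after each move was about 5 N.

**Last checks:**
- **Clip:** the jaws are relaxed and symmetric around the shaft. My camera estimates of how far it sits from home disagree, from about 1 mm short to almost 2 mm past. That is about the limit of the calibration, so I can't confirm the 1 mm from the pictures alone.
- **Fork:** the arm returned to within 0.1 mm of the pickup pose, with about 2 N of contact on the ledge. After release the fork looks as it did at the start.
- **Bystanders:** the tea bottle, mug and tin showed no visible movement in the last pictures. The arm was well clear of everything at hand-in.

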